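Hang two handled desk caddies on one hook, the larger first

ROBOT

A 7-joint arm with a two-finger parallel gripper is mounted at the origin on a cart in front of the work surface, level with it; the furniture and walls round the work are solid. World frame = base frame: x ahead of the robot, y to its left, z up, the work surface at z = 0. Lengths are in m, angles in rad, forces in N, time in s.
With the tool pointing down it reaches from about 0.4 to 0.85 m from the base axis. Payload 10.4 kg.
Tool frame: the origin (TCP) lies between the finger pads; the fingertips stand 17 mm ahead of it and the grasp point (between the pads) lies 2 mm behind it; z points along the fingers, y is the line along which they close (so a half turn about z gives the same grasp; the last joint's range is limited). The gripper opens to 85 mm and grips with 20 to 120 N. Pads are 22 mm wide; open, the fingers measure 114 mm over their backs; the gripper's body (76 mm by 85 mm) begins 54 mm behind the grasp point. The pads swing forward as they close: fully open they stand 13 mm farther back than shut.
Start: joints at [-1.246, 0.332, -0.065, 1.46, 0.022, 1.35, -0.088], TCP at [0.213, 0.588, 0.248] pointing down, gripper open.
Joint ranges: [-2.6, 2.6], [-0.5, 2.12], [-1.47, 1.34], [0.16, 2.42], [-1.27, 4.41], [0.06, 2.06], [-2.6, 2.6]. Speed limits (rad/s): [2.22, 2.22, 2.79, 2.79, 3.14, 3.14, 3.14].

INTERFACE

Orientations are given as a unit quaternion [x, y, z, w].
In Python, from workcell import readout, imaging, manip gives the robot as it stands. The module is installed in compiled form; this text tells all that it offers.
- The arm moves only by the shell command python3 -m crank 'ROWS' [OPENING] [FORCE]. ROWS is JSON, a list of rows, each a list of 4 numbers: the shift along the tool's x, y, z as a fraction of full scale, then the turn about the tool's z as a fraction of full scale. In form: [[x, y, z, yaw], ...]. A call has 1 to 5 rows; each row is the pose to reach, as a shift and turn from the pose commanded when the call began, along the tool's axes at that moment; what a row does not reach only later rows make up. Full scale, the value 1, is 400 mm for a shift and 60 degrees for a turn. A row lasts 1/12 s, in which the tool goes at most 41.7 mm and 7.16 degrees, less where a joint would pass 70% of its speed; a pose out of reach is approached as far as the arm can. A call with a number of a shift or a turn outside -1 to 1 is refused whole. A call with a gripper value outside its range is refused whole. OPENING is the gripper command: -1 is shut, 1 is fully open, values between are in proportion, set as the call begins (- or left out, the last holds). The fingers move at their own pace and stop on an object; FORCE is the grip in N (left out, the last holds). Time passes only in rows, so rows that repeat a pose let the fingers close. It gives the time, the measured TCP pose, the force, the opening and the grip force at its end, in the units of the state.
- readout.get_obs(): the state, without advancing time (a new reading comes with each control period).
- imaging.camera(name): name is "side" or "top"; returns a dict with "color" (400x640x3 uint8, red, green, blue), "fx", "fy", "cx", "cy" (pixels), "k1" (the pictures are not rectified: a ray, as slopes to the right and down, at radius r is drawn at 1 + k1 r^2 times it, then the intrinsics apply), "rvec" (rotation vector, rad) and "tvec" (3), from world to camera coordinates, as OpenCV has them. Camera axes: x right, y down, z forward; pixel columns grow to the right and rows downward; lengths in m; the calibration is good to about 2 mm. A picture is of the moment at which its call begins. There is no depth.
- manip.hand_in(): hands the job in; it is judged then, once.
The state is a dict: "clock": time; "joint_pos": joint angles; "joint_velocities": joint speeds; "tau": joint torques, N m; "position": TCP position; "ee_rot": TCP orientation; "ft_force": force on the tool from outside, world axes, zero at the start; "torque": the same for the moment, N m; "grip_width": opening from 0.0 (shut) to 1.0 (fully open); "grasp_force": force on a finger pad.
Only numpy, scipy, OpenCV 4.12 (cv2) and the standard library are available. Lean on these libraries where they do the work, as an engineer would, in place of code of your own. Each camera call takes 0.05 s, during which the arm holds its last target. There are 200 camera calls.

TASK

Tidy the two handled pen caddies away on the one hook of the steel stand: hang the larger blue one first, on the back half of the hook near the post, then hang the smaller yellow one in front of it, on the front half. Both must hang freely by their handles, level and still, with the hook through the handle opening; leave the mug and the mouse where they are.

Things in the scene. Friction and masses are not known exactly. Their poses are not given: they have to be found in the camera images.
- large_handle (a point): Larger caddy: blue open box 36 (x) x 120 (y) x 80 mm high, loose, with a wooden loop handle over its middle. Point: centre of the handle opening, 24 mm above the rim, 104 mm above the underside. Handle: two upright legs, 10 mm thick (x), 46 mm over their outsides (y, pinch here), 28 mm apart inside, rim to 12 mm above the point; then an arch, inner top 26 mm, outer top 35 mm above the point. z up
- small_handle (a point): Smaller caddy: yellow open box 36 (x) x 76 (y) x 50 mm high, loose, with the same wooden loop handle. Point: centre of the handle opening, 24 mm above the rim, 74 mm above the underside, 26 mm below the arch's inner top. x: through the opening, y: across the handle legs (46 mm outside), z: up.
- hook_bar (a point): Middle of the hook's level bar on a fixed steel stand: round rod 8 mm thick, 130 mm long, 195 mm above the desk; point on its centre line. x: along the bar to the post (at +65 mm, no higher than the bar); at -65 mm the rod turns up to a black ball tip (ends at -78 mm, top 14 mm above the centre line). z up. A hung caddy's handle point is 22 mm below this line. Foot plate 170 x 110 x 12 mm.
- mug: Bystander: coral mug with a handle, 81 x 111 x 100 mm, standing on the desk; origin under its middle.
- mouse: Bystander: white computer mouse, 105 x 58 x 34 mm, on the desk; origin under its middle.
Things that resemble listed ones, but are neither listed nor needed, are in the scene too. Leave any red or turquoise look-alike of the part that bears large_handle alone.

How it is judged:
On the way:
1. the larger caddy hangs on the back half of the hook while the smaller one is not yet on it (x of large_handle in the frame of hook_bar between 0 and 0.058 m and y of large_handle in the frame of hook_bar between -0.012 and 0.012 m and z of large_handle in the frame of hook_bar between -0.032 and -0.012 m and angle between large_handle's own z axis and vertical below 0.2 rad and horizontal distance between small_handle and hook_bar above 0.1 m), for 0.2 s.
At the end, for the whole second after the job is handed in: Both caddies hang released on the bar: handle points 12-32 mm below its centre line, within 12 mm sideways, upright within 11 degrees; the larger 0-58 mm behind the bar's middle, the smaller 0-62 mm in front of it (x of large_handle in the frame of hook_bar between 0 and 0.058 m and y of large_handle in the frame of hook_bar between -0.012 and 0.012 m and z of large_handle in the frame of hook_bar between -0.032 and -0.012 m and angle between each of large_handle, small_handle's own z axis and vertical below 0.2 rad and x of small_handle in the frame of hook_bar between -0.062 and 0 m and y of small_handle in the frame of hook_bar between -0.012 and 0.012 m and z of small_handle in the frame of hook_bar between -0.032 and -0.012 m); the robot touches nothing.
It fails at once if the mug is moved by more than 30 mm (distance of mug from where it was at the start of the episode above 0.03 m).
It fails at once if the mouse is moved by more than 30 mm (distance of mouse from where it was at the start of the episode above 0.03 m).
It also fails if it takes over 72 s, if anything falls off the work surface, if the arm or the gripper's body presses on something with over 40 N, if the wrist force passes 120 N, or if a joint passes its speed limit or range.

## Working session

There is one attempt and no reset: what is moved stays moved. The work goes in short steps, Python scripts to look and compute and a shell command to move; the robot and the scene stay as the last step left them, time stands still between calls to the robot, and variables do not carry over. Pictures are saved under pics/ and viewed, at most 13 in all, crops included, and the job is handed in when it is done.

```bash
mkdir -p pics
cat > h.py <<'E'
import numpy as np, cv2
from workcell import readout, imaging, manip
def snap(n,f):
    c=imaging.camera(n); cv2.imwrite('pics/'+f,cv2.cvtColor(c['color'],cv2.COLOR_RGB2BGR)); return c
def parts(c):
    R=cv2.Rodrigues(np.array(c['rvec'],float))[0]; return R,np.array(c['tvec'],float).ravel()
def proj(c,P):
    R,t=parts(c); p=np.atleast_2d(P)@R.T+t; s=p[:,:2]/p[:,2:]; s=s*(1+c['k1']*(s**2).sum(1,keepdims=True))
    return s*[c['fx'],c['fy']]+[c['cx'],c['cy']]
def ray(c,u,v):
    R,t=parts(c); d=np.array([(u-c['cx'])/c['fx'],(v-c['cy'])/c['fy']]); s=d.copy()
    for _ in range(20): s=d/(1+c['k1']*(s@s))
    return -R.T@t, R.T@np.r_[s,1]
def onz(c,u,v,z):
    o,d=ray(c,u,v); return o+d*(z-o[2])/d[2]
E
python3 - <<'E'
from h import *
import pickle
t=snap('top','t0.png'); s=snap('side','s0.png'); pickle.dump((t,s),open('c0.pkl','wb'))
for c in(t,s):
    R,T=parts(c); print(-R.T@T, R.T[:,2], c['fx'],c['k1'])
o=readout.get_obs(); print(o['position'],o['ee_rot'],o['clock'],o['ft_force'],o['grip_width'])
E
```

```text
[0.42545995 0.0934999  1.55847542] [ 0.07606956  0.0078598  -0.99707153] 482.1953748349363 0.031632781461960975
[ 0.25736154 -0.96012186  0.6682422 ] [ 0.2162618   0.8793897  -0.42415161] 390.38044165103213 -0.014386716811349754
[0.21294744 0.58724988 0.24758357] [ 1.73049623e-01  9.84912882e-01 -6.60746108e-04 -7.94903085e-05] 0.1 [ 0.09203325  0.36301896 -0.35203522] 1.0025002020431162
```

View pics/t0.png

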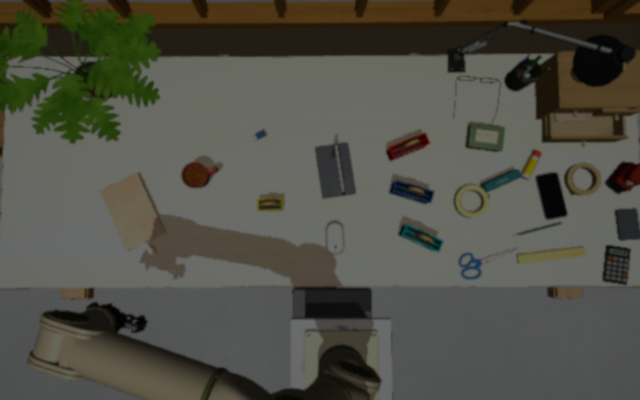

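View pics/s0.png

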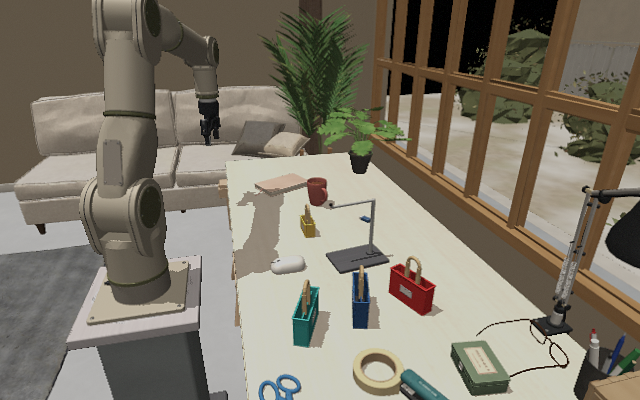

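The top view shows the blue caddy near (412,191), the yellow near (271,203), the stand at (335,168), the mouse at (335,237) and the mug at (196,175). In the side view blue is at (361,295), yellow at (308,222), the post at (373,225) and the ball tip at (328,205). I'll enlarge both.

Run:
```python
from h import *
import pickle
t,s=pickle.load(open('c0.pkl','rb'))
def crop(c,x0,y0,x1,y1,k,g):
    a=cv2.cvtColor(c['color'],cv2.COLOR_RGB2BGR)[y0:y1,x0:x1]
    a=cv2.resize(a,None,fx=k,fy=k,interpolation=cv2.INTER_CUBIC)
    return np.clip(a.astype(float)*g,0,255).astype('uint8')
cv2.imwrite('pics/t1.png',crop(t,250,125,450,255,4,1.8))
cv2.imwrite('pics/s1.png',crop(s,290,190,430,335,4,1.2))
```

```text
(no output)
```

View pics/t1.png

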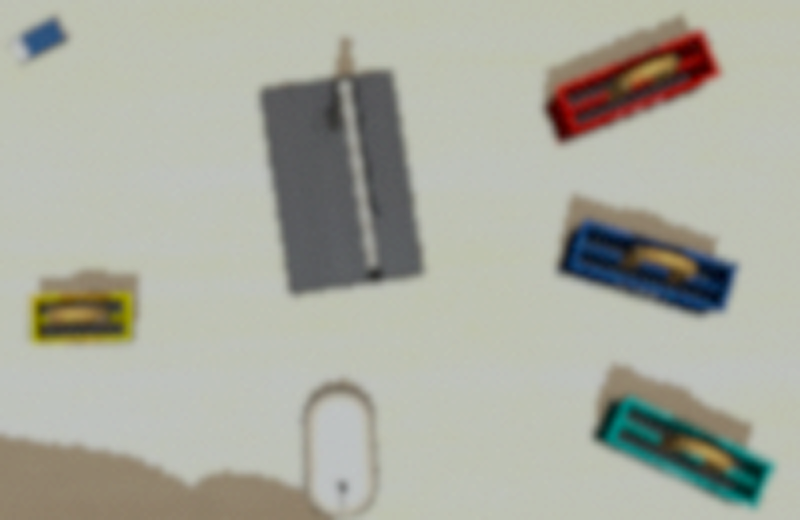

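View pics/s1.png

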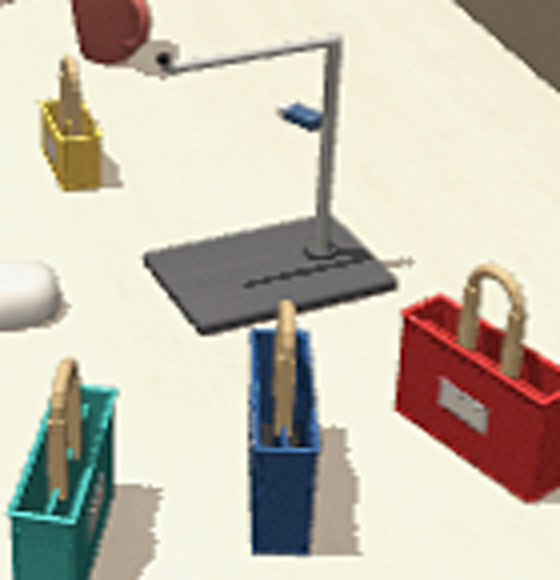

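The enlarged top view puts the post top at crop (344,82), the ball at (374,274) and the plate corners at (262,88), (392,70), (423,273), (291,293). In the side crop the ball is at (163,60) and the post top at (335,40). The blue, yellow and turquoise boxes are all unobstructed. Next I'll fit poses to these.

```bash
cat >> h.py <<'E'
from scipy.optimize import minimize, least_squares
def mask(c,col,g=1.8):
    hsv=cv2.cvtColor(c['color'],cv2.COLOR_RGB2HSV); lo,hi={'b':((105,120,25),(122,255,255)),'y':((24,130,50),(34,255,255))}[col]
    return cv2.inRange(hsv,lo,hi)
def blob(c,col,near,r=40):
    m=mask(c,col); k=np.zeros_like(m); cv2.circle(k,near,r,255,-1); m&=k
    n,l,st,_=cv2.connectedComponentsWithStats(m); 
    big=[i for i in range(1,n) if st[i,4]>8]
    return cv2.convexHull(np.argwhere(np.isin(l,big))[:,::-1].astype(np.int32))
def hullmask(p,S=4):
    m=np.zeros((400*S,640*S),np.uint8); cv2.fillConvexPoly(m,cv2.convexHull(np.round((p+.5)*S).astype(np.int32)),1); return m
def fitbox(views,dims,x0):
    L,W,H=dims; C=np.array([[a*L/2,b*W/2,h] for a in(-1,1) for b in(-1,1) for h in(0,H)])
    tg=[]
    for c,hl in views:
        m=np.zeros((400,640),np.uint8); cv2.fillConvexPoly(m,hl,1); tg.append(cv2.resize(m,None,fx=4,fy=4,interpolation=cv2.INTER_NEAREST))
    def cost(q):
        co,si=np.cos(q[2]),np.sin(q[2]); P=C@np.array([[co,-si,0],[si,co,0],[0,0,1]]).T+[q[0],q[1],0]
        e=0
        for (c,_),T in zip(views,tg):
            M=hullmask(proj(c,P)); e+=1-(M&T).sum()/(M|T).sum()
        return e
    r=minimize(cost,x0,method='Nelder-Mead',options=dict(initial_simplex=np.array(x0)+np.array([[0,0,0],[.015,0,0],[0,.015,0],[0,0,.15]]),maxiter=150))
    return r.x,r.fun
def T(q,P):
    co,si=np.cos(q[2]),np.sin(q[2]); return np.atleast_2d(P)@np.array([[co,-si,0],[si,co,0],[0,0,1]]).T+[q[0],q[1],0]
E
python3 - <<'E'
from h import *
import pickle
t,s=pickle.load(open('c0.pkl','rb'))
tc=lambda X,Y:((X+.5)/4-.5+250,(Y+.5)/4-.5+125)
sc=lambda X,Y:((X+.5)/4-.5+290,(Y+.5)/4-.5+190)
b=onz(t,412,191,.04); y=onz(t,271,203,.03); print(b,y)
for col,dims,nt,ns,g in(('b',(.036,.12,.08),(412,191),(361,297),[b[0],b[1],-.25]),('y',(.036,.076,.05),(271,203),(308,222),[y[0],y[1],0.])):
    ht=blob(t,col,nt,32); hs=blob(s,col,ns,40 if col=='b' else 25)
    print(col,cv2.boundingRect(ht),cv2.boundingRect(hs))
    for v in ([(t,ht),(s,hs)],[(t,ht)],[(s,hs)]): print(fitbox(v,dims,g))
obs=[(t,tc(344,82),(.065,0,.199)),(t,tc(374,274),(-.072,0,.205)),(s,sc(335,40),(.065,0,.199)),(s,sc(163,60),(-.072,0,.203))]
r=least_squares(lambda q:np.concatenate([(proj(c,T(q,P))[0]-p) for c,p,P in obs]),[.5,.1,0])
print('hook',r.x,np.round(r.fun,2))
print('plate',[onz(t,*tc(*p),.012)[:2].round(4) for p in((262,88),(392,70),(423,273),(291,293))])
print('mouse',onz(t,335,237,.02),'mug',onz(t,196,175,.05))
for n in [(408,146),(421,237)]: print(onz(t,*n,.06))
E
```

```text
[ 0.55171983 -0.22456642  0.04      ] [0.51679374 0.22080354 0.03      ]
b (391, 181, 42, 21) (353, 272, 17, 56)
(array([ 0.55027426, -0.21860291, -0.30912557]), np.float64(0.2182230367956568))
(array([ 0.55085023, -0.2196058 , -0.2592343 ]), np.float64(0.1409382518043304))
(array([ 0.55112131, -0.21826892, -0.31513512]), np.float64(0.06041148853907763))
y (258, 198, 25, 12) (301, 217, 7, 8)
(array([ 0.51520677,  0.22371741, -0.00383801]), np.float64(0.964156139035102))
(array([0.51552119, 0.22362899, 0.00875067]), np.float64(0.05942173479561319))
(array([ 0.50412843,  0.26705468, -0.20506167]), np.float64(0.891156462585034))
hook [0.60476083 0.01284932 0.13230358] [ 0.46  0.55 -0.06 -0.11  0.01 -1.05  0.32 -0.2 ]
plate [array([0.7001, 0.0794]), array([ 0.7141, -0.026 ]), array([ 0.549, -0.049]), array([0.5335, 0.0571])]
mouse [0.40814484 0.01811879 0.02      ] mug [0.6051846  0.45528939 0.05      ]
[ 0.69146319 -0.21082168  0.06      ]
[ 0.40754931 -0.24488859  0.06      ]
```

```bash
cat >> h.py <<'E'
from scipy.spatial.transform import Rotation as Ro
HOOK=np.array([.6048,.0128,.132])
def hookp(d,z): return [HOOK[0]+d*np.cos(HOOK[2]),HOOK[1]+d*np.sin(HOOK[2]),z]
def plan(p,yaw):
    o=readout.get_obs(); R=Ro.from_quat(o['ee_rot']).as_matrix()
    cur=np.arctan2(-R[0,1],R[1,1])
    print('frac',((R.T@(np.array(p)-o['position']))/.4).round(4),'yaw',round(-(yaw-cur)/1.0472,4),'| pos',np.round(o['position'],4),'cur',round(cur,3),'t',round(o['clock'],2),'F',np.round(o['ft_force'],1),'w',round(o['grip_width'],3),'g',np.round(o['grasp_force'],1))
E
python3 -c "
from h import *
plan([.551,-.219,.22],-.27)"
```

```text
frac [-1.4816 -1.6067  0.0712] yaw -0.0743 | pos [0.2129 0.5872 0.2476] cur -0.348 t 0.1 F [ 0.1  0.4 -0.4] w 1.003 g 0.0
```

```bash
for i in 1 2 3 4; do python3 -m crank '[[-0.066,-0.072,0,0],[-0.132,-0.144,0,0],[-0.198,-0.216,0,0],[-0.264,-0.288,0,0],[-0.33,-0.36,0,0]]' 1 | tail -c 300; done
python3 -c "
from h import *
plan([.551,-.219,.22],-.27)"
```

```text
clock: 0.52
position: [0.2883, 0.4053, 0.2479]
ee_rot: [0.173, 0.985, -0.0, -0.0]
ft_force: [1.5, -0.1, 0.1]
grip_width: 1.003
grasp_force: 0.0
clock: 0.93
position: [0.3632, 0.2249, 0.2482]
ee_rot: [0.173, 0.985, 0.0, -0.0]
ft_force: [1.7, -0.1, -0.4]
grip_width: 1.002
grasp_force: 0.0
clock: 1.35
position: [0.4382, 0.0445, 0.2483]
ee_rot: [0.173, 0.985, 0.0, 0.0]
ft_force: [0.9, 1.5, -0.3]
grip_width: 1.0
grasp_force: 0.0
clock: 1.77
position: [0.5133, -0.1357, 0.2483]
ee_rot: [0.173, 0.985, 0.0, 0.0]
ft_force: [0.2, 1.0, -0.3]
grip_width: 1.0
grasp_force: 0.0
frac [-0.1595 -0.1639  0.0709] yaw -0.0738 | pos [ 0.5133 -0.1357  0.2483] cur -0.347 t 1.77 F [ 0.2  1.  -0.3] w 1.0 g 0.0
```

```bash
python3 -m crank '[[-0.06,-0.06,0.02,-0.07],[-0.12,-0.12,0.05,-0.074],[-0.16,-0.164,0.07,-0.074],[-0.16,-0.164,0.07,-0.074],[-0.16,-0.164,0.07,-0.074]]' >/dev/null
python3 - <<'E'
from h import *
plan([.551,-.219,.102],-.27)
t=imaging.camera('top'); s=imaging.camera('side')
f=lambda c,x0,y0,k:np.clip(cv2.resize(cv2.cvtColor(c['color'],cv2.COLOR_RGB2BGR)[y0:y0+100,x0:x0+100],None,fx=4,fy=4,interpolation=cv2.INTER_CUBIC)*float(k),0,255)
cv2.imwrite('pics/a.png',np.hstack([f(t,365,140,1.8),f(s,310,230,1.2)]).astype('uint8'))
E
```

```text
frac [-2.700e-03  1.000e-04  2.928e-01] yaw -0.0028 | pos [ 0.5502 -0.2186  0.2191] cur -0.273 t 2.18 F [ 0.2 -0.4 -0.3] w 0.998 g 0.0
```

View pics/a.png

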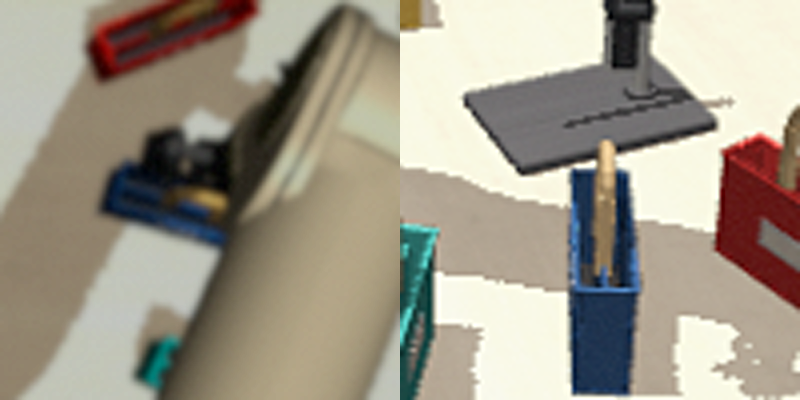

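Blue is in the shadow, with its arch top at side crop (606,148), which is pixel (361.5,267). The gripper is above it. I'll check this against the projection.

Run:
```python
from h import *
import pickle
t,s=pickle.load(open('c0.pkl','rb'))
q=[.551,-.219,-.27]
print(proj(s,T(q,[[0,0,.137],[0.018,-.06,.08],[-.018,-.06,.08],[0.018,-.06,0],[-.018,-.06,0],[.018,.06,.08],[-.018,.06,.08]])).round(1))
print(proj(t,T(q,[[0,0,.137],[0.018,-.06,.08],[-.018,-.06,.08],[.018,.06,.08],[-.018,.06,.08]])).round(1))
```

```text
[[362.1 266.3]
 [370.5 301.4]
 [355.  301.1]
 [368.5 327.8]
 [353.6 327.5]
 [366.2 271.8]
 [352.4 271.5]]
[[417.  188.5]
 [433.4 189.6]
 [430.6 200.9]
 [395.3 179.4]
 [392.4 190.7]]
```

```bash
python3 -m crank '[[0,0,0.08,0.008],[0,0,0.16,0.015],[0,0,0.23,0.015],[0,0,0.275,0.015],[0,0,0.292,0.015]]' >/dev/null;python3 -m crank '[[0,0,0,0],[0,0,0,0]]' ; python3 -c "
from h import *
plan([.5505,-.219,.102],-.285)"
```

```text
clock: 2.87
position: [0.5515, -0.2168, 0.1047]
ee_rot: [0.142, 0.99, 0.0, 0.001]
ft_force: [0.1, 0.3, -0.2]
grip_width: 1.001
grasp_force: 0.0
frac [ 0.0009 -0.006   0.0068] yaw -0.0001 | pos [ 0.5515 -0.2168  0.1047] cur -0.285 t 2.87 F [ 0.1  0.3 -0.2] w 1.001 g 0.0
```

```bash
python3 -m crank '[[0,-0.004,0.005,0],[0,-0.004,0.005,0],[0,-0.004,0.005,0],[0,-0.004,0.005,0],[0,-0.004,0.005,0]]' -1 40 >/dev/null;for i in 1 2; do python3 -m crank '[[0,0,0,0],[0,0,0,0],[0,0,0,0],[0,0,0,0],[0,0,0,0]]'; done
python3 - <<'E'
from h import *
plan([.5505,-.219,.21],-.285)
E
```

```text
clock: 3.7
position: [0.551, -0.2192, 0.1025]
ee_rot: [0.143, 0.99, 0.0, 0.001]
ft_force: [-1.6, 0.2, 6.7]
grip_width: 0.529
grasp_force: 41.5
clock: 4.12
position: [0.551, -0.2192, 0.1025]
ee_rot: [0.143, 0.99, 0.0, 0.001]
ft_force: [-1.1, -0.4, 6.3]
grip_width: 0.536
grasp_force: 41.5
frac [ 0.001   0.0003 -0.2687] yaw -0.0011 | pos [ 0.551  -0.2192  0.1025] cur -0.286 t 4.12 F [-1.1 -0.4  6.3] w 0.536 g 41.5
```

```bash
python3 -m crank '[[0,0,-0.02,0],[0,0,-0.06,0],[0,0,-0.12,0],[0,0,-0.19,0],[0,0,-0.27,0]]' - 60;python3 -m crank '[[0,0,0,0],[0,0,0,0]]'
python3 - <<'E'
from h import *
plan(hookp(-.135,.21),.132)
s=imaging.camera('side')
cv2.imwrite('pics/b.png',cv2.resize(cv2.cvtColor(s['color'],cv2.COLOR_RGB2BGR)[130:330,270:430],None,fx=3,fy=3,interpolation=cv2.INTER_CUBIC))
E
```

```text
clock: 4.53
position: [0.5495, -0.2186, 0.2101]
ee_rot: [0.143, 0.99, 0.0, -0.001]
ft_force: [1.6, -0.4, -0.6]
grip_width: 0.526
grasp_force: 61.4
clock: 4.7
position: [0.5511, -0.2192, 0.2113]
ee_rot: [0.143, 0.99, 0.0, 0.002]
ft_force: [-0.5, -0.6, -2.6]
grip_width: 0.525
grasp_force: 61.6
frac [0.3434 0.4573 0.0026] yaw -0.3992 | pos [ 0.5511 -0.2192  0.2113] cur -0.286 t 4.7 F [-0.5 -0.6 -2.6] w 0.525 g 61.6
```

View pics/b.png

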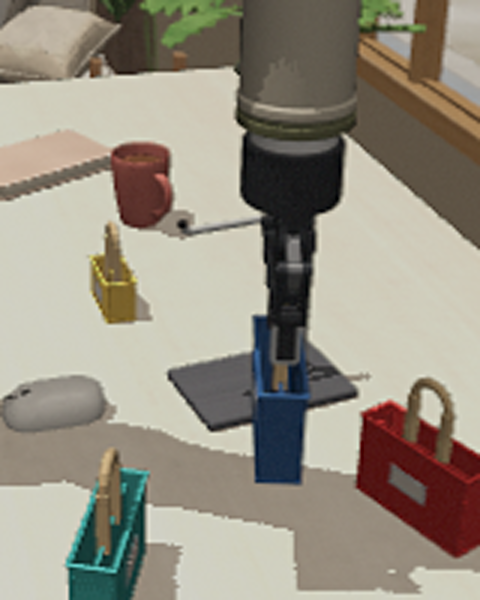

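```bash
python3 -m crank '[[0.05,0.06,0,0],[0.12,0.13,0,0],[0.18,0.20,0,0],[0.24,0.26,0,0],[0.29,0.33,0,0]]' >/dev/null;python3 -m crank '[[0.03,0.06,0,-0.08],[0.053,0.12,0,-0.18],[0.053,0.127,0,-0.28],[0.053,0.127,0,-0.38],[0.053,0.127,0,-0.4]]'; python3 -m crank '[[0,0,0,0],[0,0,0,0]]' ;python3 - <<'E'
from h import *
plan(hookp(-.135,.1985),.132)
plan(hookp(.033,.1985),.132)
s=snap('side','s2.png');t=snap('top','t2.png')
E
```

```text
clock: 5.58
position: [0.4695, -0.0042, 0.2083]
ee_rot: [-0.07, 0.998, -0.0, -0.001]
ft_force: [0.3, 0.0, -0.7]
grip_width: 0.523
grasp_force: 61.9
clock: 5.75
position: [0.47, -0.0052, 0.2088]
ee_rot: [-0.064, 0.998, -0.0, -0.001]
ft_force: [0.4, 0.1, -1.8]
grip_width: 0.525
grasp_force: 61.9
frac [-0.0026  0.0002  0.0259] yaw -0.0028 | pos [ 0.47   -0.0052  0.2088] cur 0.129 t 5.75 F [ 0.4  0.1 -1.8] w 0.525 g 61.9
frac [-0.4226  0.0014  0.0253] yaw -0.0028 | pos [ 0.47   -0.0052  0.2088] cur 0.129 t 5.75 F [ 0.4  0.1 -1.8] w 0.525 g 61.9
```

Run:
```python
import cv2,numpy as np
s=cv2.imread('pics/s2.png');t=cv2.imread('pics/t2.png')
a=cv2.resize(s[170:290,290:390],None,fx=4,fy=4,interpolation=cv2.INTER_CUBIC)
b=np.clip(cv2.resize(t[125:245,290:390],None,fx=4,fy=4,interpolation=cv2.INTER_CUBIC)*1.8,0,255).astype('uint8')
cv2.imwrite('pics/c.png',np.hstack([a,b]))
```

```text
(no output)
```

View pics/c.png

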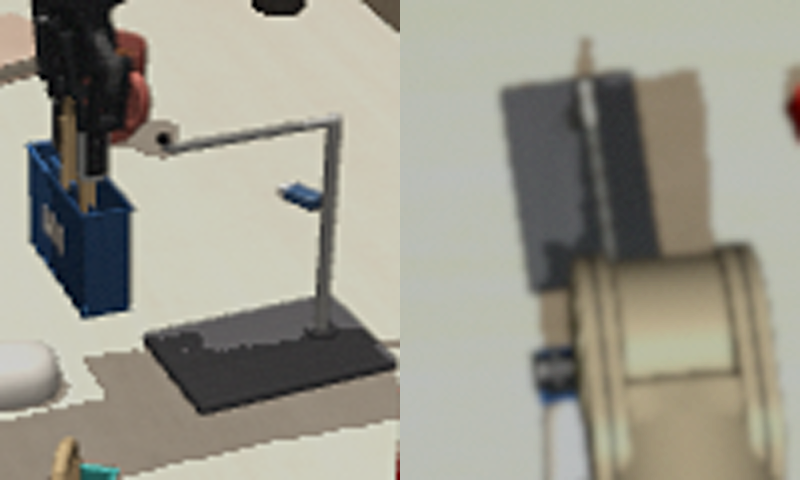

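The side crop shows blue hanging level from the gripper, with its near rim corner at (132,208), near bottom at (130,308) and left rim at (30,145). The ball is ahead at (163,138). I'll compare these with the prediction.

Run:
```python
from h import *
import pickle
t,s=pickle.load(open('c0.pkl','rb'))
o=readout.get_obs()['position']
def P(q): 
    z=o[2]+q[3]; return proj(s,T(q,[[.018,-.06,z-.024],[.018,-.06,z-.104],[-.018,.06,z-.024],[-.018,.06,z-.104]]))
f=lambda x,y:((x+.5)/4-.5+290,(y+.5)/4-.5+170)
ob=np.array([f(132,208),f(130,308),f(30,145),f(32,245)])
print((P([o[0],o[1],.129,.0015])-ob).round(1))
r=least_squares(lambda q:(P(q)-ob).ravel(),[o[0],o[1],.129,0]);print(r.x-[o[0],o[1],0,0],r.fun.round(1))
```

```text
[[ 1.  -0.2]
 [ 1.3  0.5]
 [-0.4 -0.2]
 [-0.4 -1. ]]
[ 0.00414563  0.02309373  0.10919176 -0.01163418] [-0.   0.2  0.3  0.3 -0.1  0.4 -0.1 -1. ]
```

```bash
python3 -m crank '[[0,0,0.026,0],[0,0,0.026,-0.003],[-0.04,0,0.026,-0.003],[-0.09,0,0.026,-0.003],[-0.14,0,0.026,-0.003]]';python3 -m crank '[[-0.03,0,0,0],[-0.06,0,0,0],[-0.09,0,0,0],[-0.09,0,0,0]]'
python3 - <<'E'
from h import *
plan(hookp(.033,.1985),.132)
E
```

```text
clock: 6.27
position: [0.5264, 0.0028, 0.1987]
ee_rot: [-0.068, 0.998, 0.0, -0.0]
ft_force: [0.3, -0.3, -0.8]
grip_width: 0.524
grasp_force: 61.9
clock: 6.6
position: [0.5628, 0.008, 0.1983]
ee_rot: [-0.068, 0.998, -0.0, -0.0]
ft_force: [0.1, 0.5, -1.8]
grip_width: 0.522
grasp_force: 61.9
frac [-0.1883 -0.0026 -0.0006] yaw 0.004 | pos [0.5628 0.008  0.1983] cur 0.136 t 6.6 F [ 0.1  0.5 -1.8] w 0.522 g 61.9
```

No contact so far. I'll continue along the bar.

```bash
python3 -m crank '[[-0.05,-0.001,0,0.004],[-0.1,-0.002,0,0.004],[-0.15,-0.002,0,0.004],[-0.188,-0.002,0,0.004],[-0.188,-0.002,0,0.004]]';python3 -m crank '[[0,0,0,0],[0,0,0,0]]'
python3 - <<'E'
from h import *
plan(hookp(.033,.1715),.132)
s=snap('side','s3.png')
cv2.imwrite('pics/d.png',cv2.resize(cv2.cvtColor(s['color'],cv2.COLOR_RGB2BGR)[150:290,290:430],None,fx=4,fy=4,interpolation=cv2.INTER_CUBIC))
E
```

```text
clock: 7.02
position: [0.6374, 0.0175, 0.1981]
ee_rot: [-0.066, 0.998, -0.0, -0.0]
ft_force: [0.1, 0.3, -2.5]
grip_width: 0.526
grasp_force: 61.9
clock: 7.18
position: [0.6353, 0.0164, 0.1988]
ee_rot: [-0.065, 0.998, -0.0, -0.001]
ft_force: [-0.1, -0.6, -1.5]
grip_width: 0.523
grasp_force: 61.9
frac [-0.0057  0.0012  0.0681] yaw -0.0009 | pos [0.6353 0.0164 0.1988] cur 0.131 t 7.18 F [-0.1 -0.6 -1.5] w 0.523 g 61.9
```

View pics/d.png

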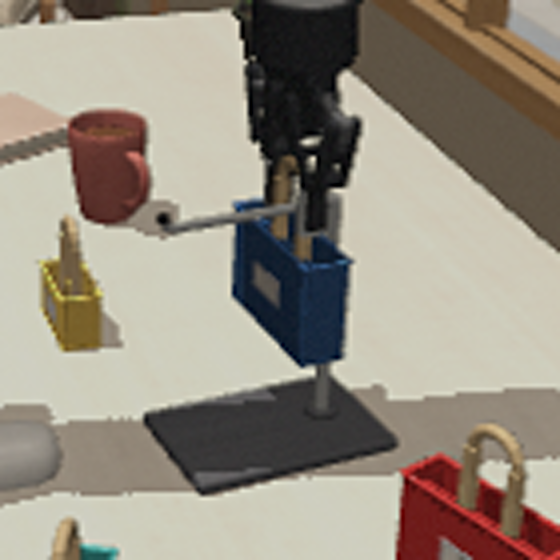

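The bar at crop (290,210) runs through the handle, and blue is clear of the post. Now I'll lower it until the bar takes the load.

```bash
python3 -m crank '[[0,0,0.02,0],[0,0,0.04,0],[0,0,0.055,0],[0,0,0.062,0],[0,0,0.062,0]]';python3 -m crank '[[0,0,0.003,0],[0,0,0.006,0],[0,0,0.006,0]]'
```

```text
clock: 7.65
position: [0.6355, 0.017, 0.1731]
ee_rot: [-0.066, 0.998, -0.0, -0.001]
ft_force: [-1.5, 0.3, -1.8]
grip_width: 0.525
grasp_force: 61.9
clock: 7.9
position: [0.6363, 0.0169, 0.172]
ee_rot: [-0.066, 0.998, 0.0, 0.0]
ft_force: [-0.2, -0.0, -0.6]
grip_width: 0.523
grasp_force: 61.9
```

```bash
python3 -m crank '[[0,0,0.003,0],[0,0,0.004,0],[0,0,0.004,0]]'; python3 -m crank '[[0,0,0.002,0],[0,0,0.003,0],[0,0,0.003,0]]'
```

```text
clock: 8.15
position: [0.6366, 0.0169, 0.1715]
ee_rot: [-0.066, 0.998, 0.0, 0.001]
ft_force: [-3.1, 0.6, 6.1]
grip_width: 0.525
grasp_force: 63.1
clock: 8.4
position: [0.6367, 0.0169, 0.1712]
ee_rot: [-0.066, 0.998, 0.0, 0.001]
ft_force: [-6.5, -0.0, 13.1]
grip_width: 0.523
grasp_force: 63.8
```

```bash
python3 -m crank '[[0,0,-0.004,0],[0,0,-0.004,0]]'; python3 -m crank '[[0,0,0,0],[0,0,0,0],[0,0,0,0],[0,0,0,0],[0,0,0,0]]' 1 ; python3 -m crank '[[0,0,0,0],[0,0,0,0],[0,0,0,0],[0,0,0,0],[0,0,0,0]]'; python3 -m crank '[[0,0,-0.03,0],[0,0,-0.07,0],[0,0,-0.13,0],[0,0,-0.2,0],[0,0,-0.25,0]]'
python3 - <<'E'
from h import *
plan([.5155,.2236,.27],0.005)
s=snap('side','s4.png')
cv2.imwrite('pics/e.png',cv2.resize(cv2.cvtColor(s['color'],cv2.COLOR_RGB2BGR)[150:290,290:430],None,fx=4,fy=4,interpolation=cv2.INTER_CUBIC))
E
```

```text
clock: 8.57
position: [0.6366, 0.0169, 0.1716]
ee_rot: [-0.066, 0.998, 0.0, 0.001]
ft_force: [-0.8, 0.1, 4.3]
grip_width: 0.526
grasp_force: 62.4
clock: 8.98
position: [0.6361, 0.0169, 0.1705]
ee_rot: [-0.066, 0.998, -0.0, -0.0]
ft_force: [-0.2, 0.5, -0.4]
grip_width: 0.999
grasp_force: 0.0
clock: 9.4
position: [0.6362, 0.0169, 0.1707]
ee_rot: [-0.066, 0.998, 0.0, 0.0]
ft_force: [-0.2, 0.6, -0.4]
grip_width: 1.0
grasp_force: 0.0
clock: 9.82
position: [0.6365, 0.0167, 0.2741]
ee_rot: [-0.066, 0.998, 0.0, 0.001]
ft_force: [-0.2, 0.2, -0.0]
grip_width: 0.998
grasp_force: 0.0
frac [0.2321 0.5525 0.0096] yaw 0.1208 | pos [0.6365 0.0167 0.2741] cur 0.132 t 9.82 F [-0.2  0.2 -0. ] w 0.998 g 0.0
```

View pics/e.png

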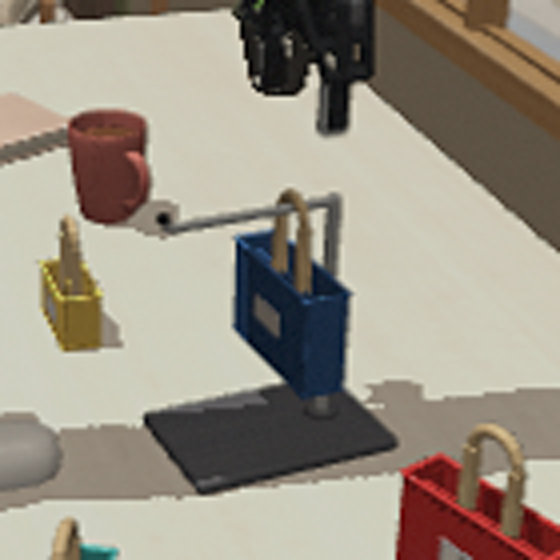

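Blue hangs level by its handle on the back half (arch at crop (292,195)), and the gripper is clear. Next is the yellow caddy.

```bash
python3 -m crank '[[0.035,0.09,0,0],[0.07,0.18,0,0],[0.11,0.27,0,0],[0.15,0.36,0,0],[0.19,0.45,0,0]]' >/dev/null; python3 -m crank '[[0.03,0.09,0,0.06],[0.042,0.102,0,0.12],[0.042,0.102,0,0.12],[0.042,0.102,0,0.12]]' >/dev/null
python3 - <<'E'
from h import *
import pickle
t,s=pickle.load(open('c0.pkl','rb'))
plan([.5155,.2236,.072],0.005)
q=[.5155,.2236,.005]
# in e.png/d.png crop coordinates (x4, origin 290,150)
print(((proj(s,T(q,[[0,0,.107],[.018,-.038,.05],[-.018,-.038,.05],[.018,-.038,0],[-.018,-.038,0],[-.018,.038,.05],[.018,.038,.05]]))-[290,150])*4).round())
E
```

```text
frac [-5.000e-04 -3.000e-04  4.985e-01] yaw 0.0032 | pos [0.5152 0.2236 0.2714] cur 0.008 t 10.62 F [-0.3 -1.1  0.4] w 1.003 g 0.0
[[ 72. 216.]
 [103. 293.]
 [ 61. 298.]
 [103. 344.]
 [ 62. 349.]
 [ 43. 259.]
 [ 82. 255.]]
```

The prediction matches the picture, so I'll descend and grip.

```bash
python3 -m crank '[[0,0,0.09,0],[0,0,0.18,0],[0,0,0.27,0],[0,0,0.35,0],[0,0,0.42,0]]' >/dev/null; python3 -m crank '[[0,0,0.04,0],[0,0,0.065,0],[0,0,0.078,0],[0,0,0.078,0],[0,0,0.078,0]]'; python3 -c "
from h import *
plan([.5155,.2236,.0725],0.005)"
```

```text
clock: 11.45
position: [0.5161, 0.2233, 0.0725]
ee_rot: [-0.003, 1.0, 0.0, 0.001]
ft_force: [-0.1, -0.1, 0.4]
grip_width: 0.997
grasp_force: 0.0
frac [0.0014 0.0006 0.0001] yaw 0.0007 | pos [0.5161 0.2233 0.0725] cur 0.006 t 11.45 F [-0.1 -0.1  0.4] w 0.997 g 0.0
```

```bash
python3 -m crank '[[0,0,0,0],[0,0,0,0],[0,0,0,0],[0,0,0,0],[0,0,0,0]]' -1 60 >/dev/null; python3 -m crank '[[0,0,0,0],[0,0,0,0],[0,0,0,0],[0,0,0,0],[0,0,0,0]]'; python3 -m crank '[[0,0,-0.03,0],[0,0,-0.09,0],[0,0,-0.17,0],[0,0,-0.25,0],[0,0,-0.34,0]]'; python3 -m crank '[[0,0,0,0],[0,0,0,0]]' >/dev/null; python3 -c "
from h import *
plan(hookp(-.135,.2125),.132)"
```

```text
clock: 12.28
position: [0.5158, 0.2239, 0.0725]
ee_rot: [-0.003, 1.0, 0.001, 0.001]
ft_force: [-1.0, -0.8, 6.0]
grip_width: 0.525
grasp_force: 61.8
clock: 12.7
position: [0.5144, 0.2231, 0.209]
ee_rot: [-0.003, 1.0, -0.0, -0.001]
ft_force: [0.3, 0.6, -2.0]
grip_width: 0.528
grasp_force: 61.5
frac [ 0.1162 -0.5717 -0.008 ] yaw -0.1202 | pos [0.5161 0.224  0.2101] cur 0.006 t 12.87 F [ 0.  -0.2 -2.1] w 0.523 g 61.6
```

```bash
python3 -m crank '[[0.03,-0.09,0,0],[0.06,-0.18,0,0],[0.09,-0.27,0,0],[0.116,-0.36,0,0],[0.116,-0.45,0,0]]' >/dev/null; python3 -m crank '[[0,-0.08,0,0],[0,-0.122,0,-0.06],[0,-0.122,0,-0.12],[0,-0.122,0,-0.12]]' >/dev/null; python3 -m crank '[[0,0,0.028,0],[0,0,0.028,0]]'
python3 - <<'E'
from h import *
plan(hookp(-.135,.1985),.132)
plan(hookp(-.032,.1985),.132)
s=snap('side','s5.png')
cv2.imwrite('pics/f.png',cv2.resize(cv2.cvtColor(s['color'],cv2.COLOR_RGB2BGR)[150:290,280:420],None,fx=4,fy=4,interpolation=cv2.INTER_CUBIC))
E
```

```text
clock: 13.78
position: [0.4689, -0.0049, 0.1944]
ee_rot: [-0.065, 0.998, -0.0, -0.002]
ft_force: [-0.2, -0.1, -0.9]
grip_width: 0.528
grasp_force: 61.7
frac [-0.005  -0.001  -0.0104] yaw -0.001 | pos [ 0.4689 -0.0049  0.1944] cur 0.131 t 13.78 F [-0.2 -0.1 -0.9] w 0.528 g 61.7
frac [-0.2625 -0.0007 -0.0112] yaw -0.001 | pos [ 0.4689 -0.0049  0.1944] cur 0.131 t 13.78 F [-0.2 -0.1 -0.9] w 0.528 g 61.7
```

View pics/f.png

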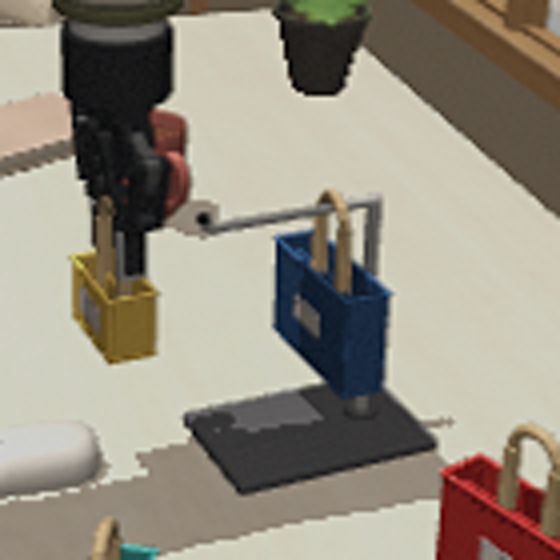

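Yellow is held level in front of the ball at crop (205,218), and blue still hangs. I'll insert it now.

```bash
python3 -m crank '[[0,0,-0.011,0],[-0.03,0,-0.011,0],[-0.07,0,-0.011,0],[-0.11,0,-0.011,0],[-0.15,0,-0.011,0]]';python3 -m crank '[[-0.03,0,0,0],[-0.07,0,0,0],[-0.113,0,0,0],[-0.113,0,0,0],[-0.113,0,0,0]]'
python3 - <<'E'
from h import *
plan(hookp(-.033,.1715),.132)
E
```

```text
clock: 14.25
position: [0.5305, 0.0032, 0.2014]
ee_rot: [-0.066, 0.998, 0.0, 0.0]
ft_force: [0.4, 0.4, -0.9]
grip_width: 0.525
grasp_force: 61.7
clock: 14.67
position: [0.5747, 0.0088, 0.2008]
ee_rot: [-0.066, 0.998, -0.0, -0.0]
ft_force: [-0.8, 0.3, -0.8]
grip_width: 0.521
grasp_force: 61.7
frac [0.0065 0.0001 0.0731] yaw 0.0 | pos [0.5747 0.0088 0.2008] cur 0.132 t 14.67 F [-0.8  0.3 -0.8] w 0.521 g 61.7
```

```bash
python3 -m crank '[[0.005,0,0.02,0],[0.006,0,0.04,0],[0.006,0,0.06,0],[0.006,0,0.07,0],[0.006,0,0.07,0]]';python3 -m crank '[[0,0,0.003,0],[0,0,0.005,0],[0,0,0.005,0],[0,0,0.005,0]]'
```

```text
clock: 15.08
position: [0.5714, 0.0081, 0.1719]
ee_rot: [-0.066, 0.998, 0.0, -0.001]
ft_force: [0.6, -0.2, -1.2]
grip_width: 0.523
grasp_force: 61.8
clock: 15.42
position: [0.5722, 0.008, 0.1714]
ee_rot: [-0.066, 0.998, 0.0, 0.0]
ft_force: [-3.2, 0.5, 6.1]
grip_width: 0.523
grasp_force: 62.7
```

Contact force shows yellow is resting on the bar, so I'll release, retreat upwards and check.

```bash
python3 -m crank '[[0,0,-0.002,0],[0,0,-0.002,0]]' >/dev/null; for i in 1 2; do python3 -m crank '[[0,0,0,0],[0,0,0,0],[0,0,0,0],[0,0,0,0],[0,0,0,0]]' 1 | tail -2; done; python3 -m crank '[[0,0,-0.03,0],[0,0,-0.07,0],[0,0,-0.13,0],[0,0,-0.2,0],[0,0,-0.3,0]]'; for i in 1 2 3 4; do python3 -m crank '[[0,0,0,0],[0,0,0,0],[0,0,0,0],[0,0,0,0],[0,0,0,0]]' | head -1; done
python3 - <<'E'
from h import *
s=snap('side','s6.png')
cv2.imwrite('pics/g.png',cv2.resize(cv2.cvtColor(s['color'],cv2.COLOR_RGB2BGR)[150:290,280:420],None,fx=4,fy=4,interpolation=cv2.INTER_CUBIC))
E
```

```text
grip_width: 1.003
grasp_force: 0.0
grip_width: 0.999
grasp_force: 0.0
clock: 16.83
position: [0.5709, 0.0079, 0.2918]
ee_rot: [-0.066, 0.998, -0.0, -0.001]
ft_force: [0.0, 0.7, -0.3]
grip_width: 1.002
grasp_force: 0.0
clock: 17.25
clock: 17.67
clock: 18.08
clock: 18.5
```

View pics/g.png

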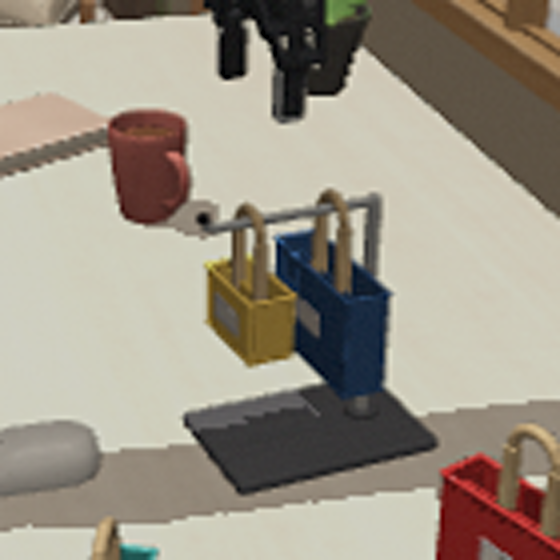

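Both caddies hang level on the bar, yellow in front (arch at crop (250,210)) and blue behind (332,197). The gripper is clear and the mug and mouse are where they were, so I'm handing in.

```bash
python3 -c "
from workcell import manip
print(manip.hand_in())"
```

```text
the job is handed in; nothing more can be done
None
```

I hung the blue caddy on the back half of the hook and the yellow one in front of it. In the last picture before hand-in both hung level and released, and the mug and mouse had not moved; the hand-in itself returned no verdict.

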